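# Centre the wobbly wren house on the turntable

## Robot

A 6-joint arm with a two-finger parallel gripper is mounted at the origin on the work surface. World frame = base frame: x ahead of the robot, y to its left, z up, the work surface at z = 0. Lengths are in mm, angles in rad, forces in N, time in s.
With the tool pointing down it reaches from about 350 to 875 mm from the base axis. Payload 4.2 kg.
Tool frame: the origin (TCP) lies midway between the tips of the shut fingers; the grasp point (between the pads) lies 19 mm behind it (arm.grip_point_offset is the z of the grasp point in the tool frame, in mm); z points along the fingers, x is the direction in which the jaws open and shut, and the axes are right-handed (so a half turn about z gives the same grasp; the last joint's range is limited). The gripper opens to 85 mm and grips with 20 to 120 N. Pads are 22 mm wide; open, the fingers measure 114 mm over their backs; the gripper's body (76 mm by 85 mm) begins 54 mm behind the grasp point. The pads swing forward as they close: fully open they stand 13 mm farther back than shut.
Start: joints at [1.37, 0.385, 0.008, 0, -1.194, -0.259], TCP at [277.322, 560.082, 231.312] pointing down, gripper open.
Joint ranges: [-3.14, 3.14], [-1.21, 2.06], [-1.07, 1.41], [-3.16, 2.05], [-2.99, -0.16], [-3.1, 3.1]. Speed limits (rad/s): [2.79, 2.79, 3.14, 3.14, 3.14, 3.14].

## Interface

Orientations are given as a unit quaternion [x, y, z, w].
In Python, from bench import arm gives the robot as it stands.
- The arm moves only by the shell command python3 -m jog 'ROWS'. ROWS is JSON, a list of rows, each an object of numbers: "hand": the finger opening in mm, from 0 to 85.4; "dx", "dy", "dz": the shift along the tool's x, y, z in mm; "rx", "ry", "rz": the turn, a rotation vector about the tool's x, y, z in rad. A call has 1 to 5 rows; each row shifts and turns the commanded pose from where the row before left it, along the tool's axes as they then stand; what a row does not reach is not made up. A row lasts 1/12 s, in which the tool goes at most 41.7 mm and 7.16 degrees, less where a joint would pass 70% of its speed; a pose out of reach is approached as far as the arm can. A call with a gripper value outside its range is refused whole. The fingers move at their own pace and stop on an object; the grip force is fixed at half the most. Time passes only in rows, so rows that do not move let the fingers close. It gives the time, the measured TCP pose, the force and the opening at its end, in the units of the state.
- arm.read_state(): the state, without advancing time (a new reading comes with each control period).
- arm.get_image(name): name is "scene" or "top" or "wrist"; returns a dict with "img" (400x640x3 uint8, red, green, blue), "depth" (400x640 float32, mm along the optical axis (not along the pixel's ray), 0 where there is no reading), "intrinsics" (3x3 intrinsics, pixels), "R" (3x3) and "t" (3): a world point X has camera coordinates R X + t; the wrist camera has in their place "T_tool_cam" (4x4, takes a point from camera to tool coordinates, whose origin is the TCP and whose axes are the tool frame's). Camera axes: x right, y down, z forward; pixel columns grow to the right and rows downward; lengths in mm; the calibration is good to about 2 mm. A picture is of the moment at which its call begins: read the wrist's pose just before it.
- arm.job_done(): hands the job in, once; it reports no verdict.
The state is a dict: "clock": time; "joints": joint angles; "joint_vel": joint speeds; "joint_efforts": joint torques, N m; "position": TCP position; "ee_rot": TCP orientation; "contact_force": force on the tool from outside, world axes, zero at the start; "wrist_torque": the same for the moment, N m; "gripper_width": finger opening in mm.
Only numpy, scipy, OpenCV 4.12 (cv2) and the standard library are available. Lean on these libraries where they do the work, as an engineer would, in place of code of your own. Each camera call takes 0.05 s, during which the arm holds its last target.

## Task

The half-built wren house stands off-centre on the green turntable and would not spin true for painting. With light fingertip taps from outside (low down, on the edge of its round floor, is safest), nudge it until that floor is centred on the turntable, to within 8 mm, and leave it standing there at rest. It wobbles on a narrow foot: do not tip it, pinch or lift it, or push it hard, and leave the other things on the bench where they are.

Things in the scene. Friction and masses are not known exactly. Their poses are not given: they have to be found in the camera images.
- wren_house: the loose half-built wren house, wood, 0.19 to 0.34 kg, 72 mm high: a narrow round foot 44 mm wide and 16 mm high, on it a round floor board, on that four low walls (62 mm square outside, 8 mm thick, 42 mm high; one is notched); no roof. Origin: centre of the foot's underside, on the turntable's top; z up. It starts 30 to 45 mm off-centre, in any direction
- floor_mid (a point): centre of the house's round floor board, 23 mm above the foot's underside; the board is 100 mm wide and 14 mm thick (16 to 30 mm above the turntable's top). Pushed level at its edge by an upright face, the house slides under 1 to 3 N. Pushed at the walls it tips; a finger face that slopes out over the board's edge presses it down, and it jams or tips. Over 25 N is too hard
- turntable: the turntable, its stand fixed: a flat round green platter 160 mm wide, 12 mm thick, its top 45 mm above the origin (48 mm above the bench), on a slim stand with a 124 mm wide foot. Origin: centre of the underside, on the platter's upright spin axis. The platter turns easily (0.03 N m), so a push that does not pass through the axis may spin it along with the house
- block_plane: loose steel block plane, 150 x 45 mm, 45 mm high; origin under its middle. Bystander
- dowel_bundle: loose bundle of three oak dowels, each 10 mm thick and 120 mm long (along its x), 19 mm high; origin under its middle. Bystander
- brass_hook: loose brass hook, 65 mm long, 6 mm thick, lying flat; origin under its shank. Bystander
- brass_eye: loose brass screw eye, 42 mm long, 6 mm thick, lying flat; origin under the middle of its ring. Bystander
- roof_board: loose wooden roof board 110 x 85 x 9 mm lying flat; origin under its middle. Bystander
- sanding_block: loose cork sanding block 100 x 60 x 28 mm; origin under its middle. Bystander

How it is judged (in metres and radians):
At the end, for the whole second after the job is handed in: The foot's centre is within 8 mm (level) of the turntable's axis, the house stands upright on the platter (tilt under 0.05 rad, underside within 3 mm of the platter's top) and is at rest (under 10 mm/s and 0.1 rad/s) (horizontal distance between wren_house and turntable below 0.008 m and angle between wren_house's own z axis and vertical below 0.05 rad and z of wren_house in the frame of turntable between 0.042 and 0.048 m and linear speed of wren_house below 0.01 m/s and angular speed of wren_house below 0.1 rad/s); the robot touches nothing.
It fails at once if the house is tipped by more than 0.25 rad or falls off the turntable (angle between wren_house's own z axis and vertical above 0.25 rad or z of wren_house in the frame of turntable below 0.035 m).
It fails at once if the house is lifted more than 10 mm off the turntable (z of wren_house in the frame of turntable above 0.055 m).
It fails at once if the house is pushed with more than 25 N (contact force between wren_house and the fingers above 25 N or contact force between wren_house and the arm above 25 N).
It fails at once if the fingers take hold of the house or touch it with the grasp point in over its walls, instead of tapping it from outside (horizontal distance between the grasp point and wren_house below 0.042 m and contact force between wren_house and the fingers above 0.5 N).
It fails at once if another loose thing on the bench is moved by more than 15 mm (distance of any of block_plane, dowel_bundle, brass_hook, brass_eye, roof_board, sanding_block from where it was at the start of the episode above 0.015 m).
It also fails if it takes over 40 s, if anything falls off the work surface, if the arm or the gripper's body presses on something with over 40 N, if the wrist force passes 120 N, or if a joint passes its speed limit or range.

## Working session

There is one attempt and no reset: what is moved stays moved. The work goes in short steps, Python scripts to look and compute and a shell command to move; the robot and the scene stay as the last step left them, time stands still between calls to the robot, and variables do not carry over. Pictures are saved under pics/ and viewed, and the job is handed in when it is done.

```bash
mkdir -p pics; ls; python3 - <<'E'
from bench import arm
import cv2
print(arm.read_state(), arm.grip_point_offset)
for n in("scene","top"):
    d=arm.get_image(n); cv2.imwrite(f"pics/{n}0.png",d["img"][:,:,::-1]); print(n,d["intrinsics"],d["R"],d["t"])
E
```

```text
pics
{'clock': 0.0, 'joints': array([ 1.36957643e+00,  3.85544501e-01,  6.64844529e-03, -5.39664647e-04,
       -1.19400586e+00, -2.58576498e-01]), 'joint_vel': array([-9.01959197e-04, -5.30511169e-04, -3.40219846e-04, -9.13045149e-04,
        1.49464960e-04,  5.71840774e-05]), 'joint_efforts': array([ 7.93078857e-05, -3.92288625e+01,  1.88390905e+01,  4.18587148e+00,
       -4.71942229e-03, -2.89868396e-08]), 'position': array([277.08034133, 559.57456438, 230.23168309]), 'ee_rot': array([-5.27283265e-01,  8.49688876e-01, -5.93294596e-04, -9.05139534e-04]), 'contact_force': array([-0.21817039, -0.49417648, -0.64101596]), 'wrist_torque': array([-0.01179003,  0.0299821 ,  0.01865536]), 'gripper_width': 85.76205072375768} -18.700000000000003
scene [[483.74564271   0.         311.23432256]
 [  0.         483.74564271 203.1879482 ]
 [  0.           0.           1.        ]] [[ 0.85718578  0.51458319  0.02089685]
 [ 0.33224958 -0.52154298 -0.7858773 ]
 [-0.39350064  0.68058582 -0.61802928]] [-525.39802372 -112.44777676 1230.09249089]
top [[386.54646906   0.         324.32279679]
 [  0.         386.54646906 198.36040981]
 [  0.           0.           1.        ]] [[ 0.02012408 -0.99965204  0.01705372]
 [-0.98644555 -0.02263077 -0.16252084]
 [ 0.16285023 -0.01355199 -0.98655773]] [ 32.63790978 568.97408025 842.78402441]
```

View pics/scene0.png

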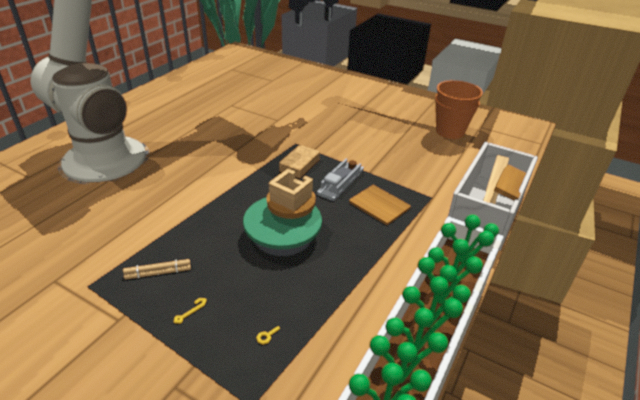

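View pics/top0.png

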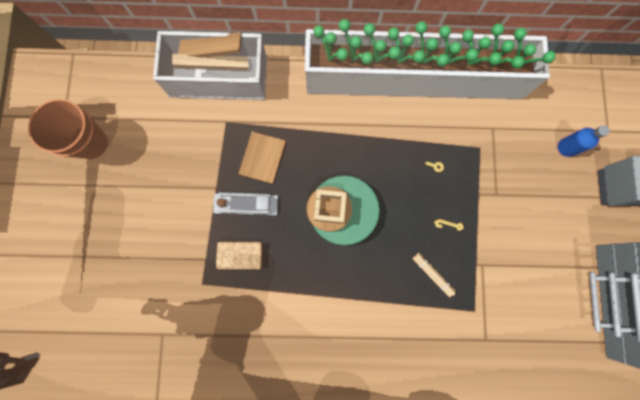

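The house is on the left (+y) of the platter. In the top view the platter is at about (343,210) and the house at about (330,208). The block plane is at (245,204).

```bash
cat > h.py <<'E'
from bench import arm
import cv2, numpy as np
from scipy.optimize import least_squares
def plane(d,uv,z):
    uv=np.asarray(uv,float); K=d["intrinsics"];R=d["R"];t=d["t"]
    r=np.c_[uv,np.ones(len(uv))]@np.linalg.inv(K).T@R; c=-R.T@t
    return (c+r*((z-c[2])/r[:,2])[:,None])[:,:2]
def circ(P,r):
    f=lambda p:np.hypot(P[:,0]-p[0],P[:,1]-p[1])-r
    s=least_squares(f,P.mean(0),loss='soft_l1',f_scale=1.0); return s.x, f(s.x)
def masks(d):
    hsv=cv2.cvtColor(d["img"],cv2.COLOR_RGB2HSV)
    return hsv
def measure(name="top",tag=None,verbose=True):
    d=arm.get_image(name); hsv=masks(d)
    H,S,V=[hsv[...,i].astype(int) for i in range(3)]
    if tag: cv2.imwrite(f"pics/{tag}.png",d["img"][:,:,::-1])
    g=((H>65)&(H<95)&(S>90)&(V>50)).astype(np.uint8)
    # keep biggest comp near bench
    n,l,st,c=cv2.connectedComponentsWithStats(g); 
    return d,hsv,g,l,st
E
python3 - <<'E'
from h import *
for nm in("top","scene"):
    d=arm.get_image(nm); hsv=masks(d)
    (x0,y0,x1,y1)=(295,165,395,255) if nm=="top" else (235,160,330,260)
    c=d["img"][y0:y1,x0:x1,::-1]
    cv2.imwrite(f"pics/{nm}_crop.png",cv2.resize(c,None,fx=6,fy=6,interpolation=cv2.INTER_NEAREST))
    if nm=="top":
        for u in range(300,385,2): print(u,hsv[208,u],d["img"][208,u],round(float(d["depth"][208,u])))
E
```

```text
300 [16 37 75] [75 70 64] 930
302 [16 37 76] [76 71 65] 929
304 [14 35 81] [81 75 70] 932
306 [ 14 103 136] [136 107  81] 931
308 [ 16 117 200] [200 156 108] 853
310 [ 16 116 211] [211 166 115] 856
312 [ 16 117 211] [211 166 114] 854
314 [ 16 102 213] [213 174 128] 854
316 [ 18  74 232] [232 205 165] 832
318 [ 18  77 219] [219 193 153] 830
320 [ 16 112 148] [148 117  83] 854
322 [ 15 124 128] [128  96  66] 856
324 [ 14 126 132] [132  98  67] 856
326 [ 15 125 178] [178 135  91] 857
328 [ 15 120 192] [192 148 102] 855
330 [ 15 120 194] [194 149 103] 857
332 [ 15 122 195] [195 150 102] 859
334 [ 15 121 192] [192 147 101] 854
336 [ 15 121 187] [187 143  98] 858
338 [ 15 119 188] [188 145 100] 853
340 [ 18  82 208] [208 182 141] 840
342 [ 19  67 245] [245 222 181] 815
344 [ 19  75 222] [222 198 157] 817
346 [ 15 118 141] [141 108  76] 858
348 [ 15 130 129] [129  96  63] 856
350 [ 15 119 131] [131 101  70] 856
352 [ 44  58 106] [ 95 106  82] 886
354 [ 71  81 116] [ 79 116  93] 886
356 [ 71  85 114] [ 76 114  90] 888
358 [ 72  82 115] [ 78 115  93] 887
360 [ 73  87 137] [ 90 137 111] 887
362 [ 74  84 170] [114 170 140] 887
364 [ 74  85 172] [115 172 141] 886
366 [ 74  85 172] [115 172 141] 885
368 [ 74  84 174] [117 174 143] 888
370 [ 74  84 174] [117 174 144] 888
372 [ 74  85 174] [116 174 144] 890
374 [ 74  85 174] [116 174 144] 891
376 [ 74  87 173] [114 173 142] 889
378 [ 73  88 142] [ 93 142 114] 886
380 [53 35 59] [53 59 51] 937
382 [30 27 48] [48 48 43] 937
384 [36 26 50] [49 50 45] 937
```

View pics/top_crop.png

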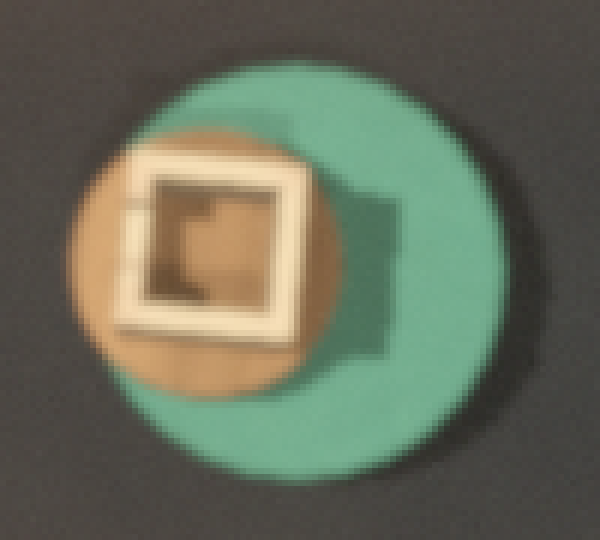

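View pics/scene_crop.png

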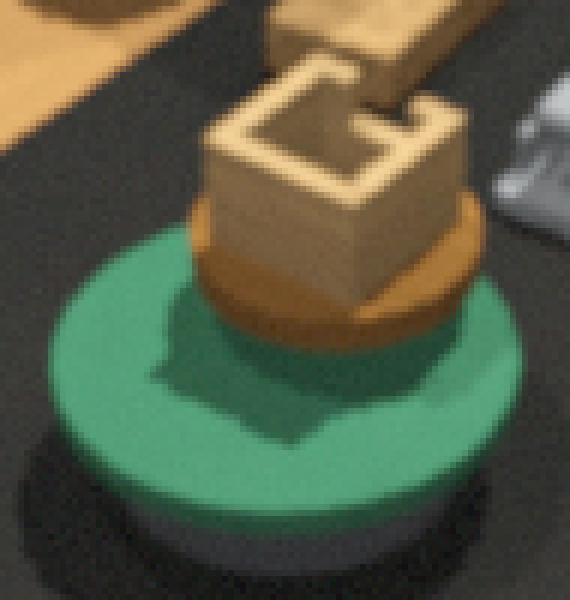

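```bash
cat >> h.py <<'E'
def locate(tag=None):
    d=arm.get_image("top"); hsv=masks(d)
    if tag: cv2.imwrite(f"pics/{tag}.png",cv2.resize(d["img"][100:320,180:500,::-1],None,fx=2.5,fy=2.5))
    H,S,V=[hsv[...,i].astype(int) for i in range(3)]
    roi=np.zeros(H.shape,np.uint8); roi[150:270,285:405]=1
    g=(((H>60)&(H<90)&(S>55)&(V>75))&(roi>0)).astype(np.uint8)
    b=(((H>5)&(H<28)&(S>55)&(V>85))&(roi>0)).astype(np.uint8)
    out=[]
    for m,o,z,r in((g,b,48,80),(b,g,78,50)):
        m=(cv2.connectedComponentsWithStats(m)[1:3]); l,st=m
        k=1+np.argmax(st[1:,4]); mm=(l==k).astype(np.uint8)
        c=max(cv2.findContours(mm,cv2.RETR_EXTERNAL,cv2.CHAIN_APPROX_NONE)[0],key=len)[:,0,:]
        if r==80: # drop contour points bordering the house
            ob=cv2.dilate(o,np.ones((7,7)));c=c[ob[c[:,1],c[:,0]]==0]
        P=plane(d,c,z); x,f=circ(P,r-0.9)
        keep=abs(f)<3; x,f=circ(P[keep],r-0.9)
        out.append(x); print("platter" if r==80 else "house",x.round(1),"n",keep.sum(),len(c),"rms",f.std().round(2))
    e=out[0]-out[1]; print("move needed",e.round(1),np.hypot(*e).round(1)); return out
E
python3 - <<'E'
from h import *
locate()
d=arm.get_image("top")
# others: coordinates
print(plane(d,[[218,204],[277,204],[240,256],[262,160],[434,275]],20).round())
print("cam",(-d["R"].T@d["t"]).round())
from scipy.spatial.transform import Rotation as Ro
print(Ro.from_quat(arm.read_state()["ee_rot"]).as_matrix().round(3))
E
```

```text
platter [543.   -1.6] n 148 148 rms 0.75
house [541.   36.2] n 126 131 rms 1.26
move needed [  2.1 -37.8] 37.8
[[ 553.  294.]
 [ 556.  156.]
 [ 433.  236.]
 [ 662.  196.]
 [ 399. -212.]]
cam [423.  57. 923.]
[[-0.444 -0.896 -0.   ]
 [-0.896  0.444 -0.001]
 [ 0.001 -0.    -1.   ]]
```

House needs about 38 mm along -y. I'll shut the fingers, square the tool to the world (tool y = world +y), then travel.

```bash
python3 -m jog '[{"hand":0,"rz":0.12},{"hand":0,"rz":0.12},{"hand":0,"rz":0.12},{"hand":0,"rz":0.12},{"hand":0,"rz":0.12}]'; python3 -m jog '[{"hand":0,"rz":0.12},{"hand":0,"rz":0.12},{"hand":0,"rz":0.12},{"hand":0,"rz":0.12},{"hand":0,"rz":0.031}]';  python3 -c "
from bench import arm
from scipy.spatial.transform import Rotation as Ro
print(Ro.from_quat(arm.read_state()['ee_rot']).as_matrix().round(3))"
```

```text
[[-0.444 -0.896 -0.   ]
 [-0.896  0.444 -0.001]
 [ 0.001 -0.    -1.   ]]$[0]: bad value
$[0]: bad value
```

```bash
python3 -m jog '[{"hand":0,"dx":0,"dy":0,"dz":0,"rx":0,"ry":0,"rz":0.12},{"hand":0,"dx":0,"dy":0,"dz":0,"rx":0,"ry":0,"rz":0.12},{"hand":0,"dx":0,"dy":0,"dz":0,"rx":0,"ry":0,"rz":0.12},{"hand":0,"dx":0,"dy":0,"dz":0,"rx":0,"ry":0,"rz":0.12},{"hand":0,"dx":0,"dy":0,"dz":0,"rx":0,"ry":0,"rz":0.12}]'
```

```text
clock: 0.72
position: [277.3, 560.0, 231.2]
ee_rot: [-0.25, 0.968, -0.0, -0.0]
contact_force: [0.3, -1.0, 0.3]
gripper_width: 25.3
```

```bash
python3 -m jog '[{"hand":0,"dx":0,"dy":0,"dz":0,"rx":0,"ry":0,"rz":0.12},{"hand":0,"dx":0,"dy":0,"dz":0,"rx":0,"ry":0,"rz":0.12},{"hand":0,"dx":0,"dy":0,"dz":0,"rx":0,"ry":0,"rz":0.12},{"hand":0,"dx":0,"dy":0,"dz":0,"rx":0,"ry":0,"rz":0.12},{"hand":0,"dx":0,"dy":0,"dz":0,"rx":0,"ry":0,"rz":0.03}]'
python3 -m jog '[{"hand":0,"dx":-18,"dy":-30,"dz":0,"rx":0,"ry":0,"rz":0},{"hand":0,"dx":-18,"dy":-30,"dz":0,"rx":0,"ry":0,"rz":0},{"hand":0,"dx":-18,"dy":-30,"dz":0,"rx":0,"ry":0,"rz":0},{"hand":0,"dx":-18,"dy":-30,"dz":0,"rx":0,"ry":0,"rz":0},{"hand":0,"dx":-18,"dy":-30,"dz":0,"rx":0,"ry":0,"rz":0}]'
python3 -m jog '[{"hand":0,"dx":-18,"dy":-30,"dz":0,"rx":0,"ry":0,"rz":0},{"hand":0,"dx":-18,"dy":-30,"dz":0,"rx":0,"ry":0,"rz":0},{"hand":0,"dx":-18,"dy":-30,"dz":0,"rx":0,"ry":0,"rz":0},{"hand":0,"dx":-18,"dy":-30,"dz":0,"rx":0,"ry":0,"rz":0},{"hand":0,"dx":-18,"dy":-30,"dz":0,"rx":0,"ry":0,"rz":0}]'
```

```text
clock: 1.13
position: [277.3, 560.0, 231.2]
ee_rot: [0.002, 1.0, -0.0, -0.0]
contact_force: [-0.5, 1.2, -0.1]
gripper_width: 0.3
clock: 1.55
position: [367.9, 408.7, 231.3]
ee_rot: [-0.001, 1.0, 0.0, 0.0]
contact_force: [0.5, 0.5, 0.1]
gripper_width: 0.1
clock: 1.97
position: [458.1, 258.7, 231.5]
ee_rot: [-0.001, 1.0, 0.0, 0.0]
contact_force: [0.3, 0.1, -0.5]
gripper_width: 0.0
```

```bash
python3 -m jog '[{"hand":0,"dx":-18,"dy":-30,"dz":0,"rx":0,"ry":0,"rz":0},{"hand":0,"dx":-18,"dy":-30,"dz":0,"rx":0,"ry":0,"rz":0},{"hand":0,"dx":-18,"dy":-30,"dz":0,"rx":0,"ry":0,"rz":0},{"hand":0,"dx":-18,"dy":-30,"dz":0,"rx":0,"ry":0,"rz":0},{"hand":0,"dx":-11,"dy":-13,"dz":0,"rx":0,"ry":0,"rz":0}]'
python3 -m jog '[{"hand":0,"dx":0,"dy":0,"dz":30,"rx":0,"ry":0,"rz":0},{"hand":0,"dx":0,"dy":0,"dz":30,"rx":0,"ry":0,"rz":0},{"hand":0,"dx":0,"dy":0,"dz":30,"rx":0,"ry":0,"rz":0},{"hand":0,"dx":0,"dy":0,"dz":10,"rx":0,"ry":0,"rz":0},{"hand":0,"dx":0,"dy":0,"dz":0,"rx":0,"ry":0,"rz":0}]'
python3 - <<'E'
from h import *
for n in("scene","top","wrist"):
    d=arm.get_image(n); i=d["img"][:,:,::-1]
    if n=="scene": i=cv2.resize(i[60:310,150:470],None,fx=2.4,fy=2.4)
    cv2.imwrite(f"pics/{n}1.png",i)
E
```

```text
clock: 2.38
position: [541.7, 124.3, 231.4]
ee_rot: [0.001, 1.0, -0.0, -0.0]
contact_force: [0.2, 0.5, -0.3]
gripper_width: -0.2
clock: 2.8
position: [539.1, 126.4, 128.6]
ee_rot: [-0.0, 1.0, -0.001, -0.003]
contact_force: [-0.1, 0.0, 0.3]
gripper_width: 0.1
```

View pics/scene1.png

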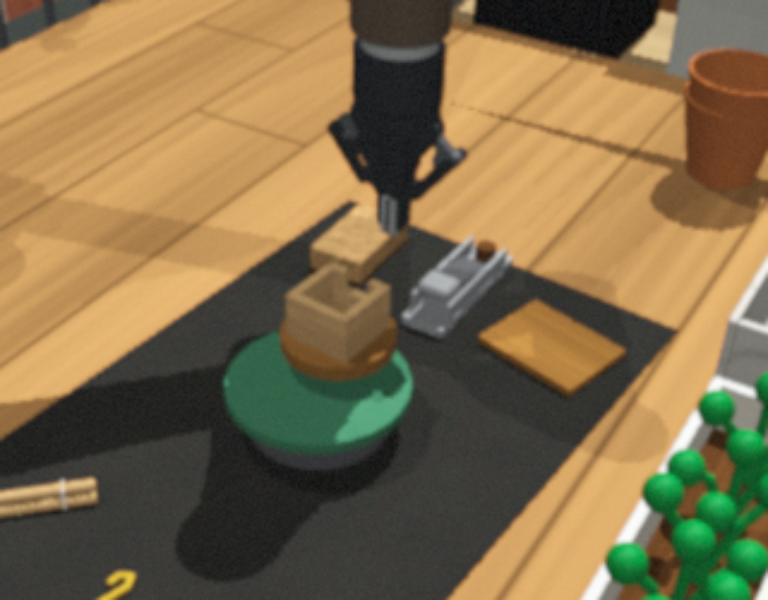

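View pics/top1.png

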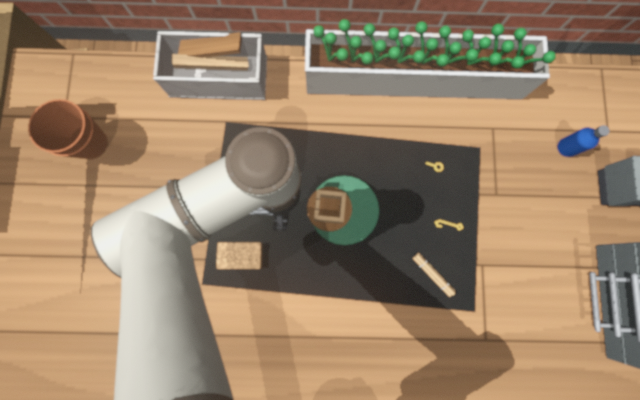

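View pics/wrist1.png

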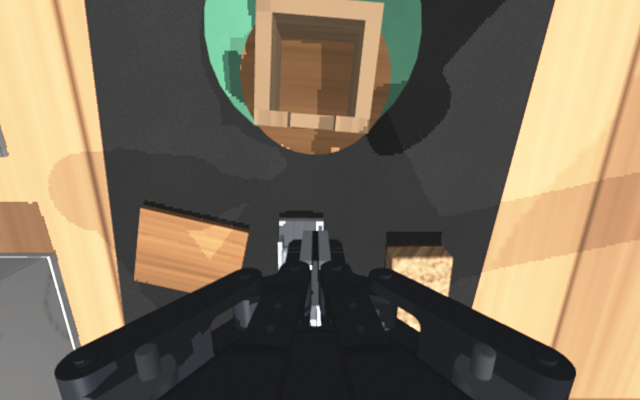

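Views: the fingers hang about 40 mm clear beyond the floor's edge (scene crop (392,215)). The house is unmoved and the finger side faces look upright. Descending now.

```bash
python3 -c "
from bench import arm
print(arm.get_image('wrist')['T_tool_cam'].round(2)); s=arm.read_state(); print(s['position'],s['contact_force'])"
python3 -m jog '[{"hand":0,"dx":0,"dy":0,"dz":25,"rx":0,"ry":0,"rz":0},{"hand":0,"dx":0,"dy":0,"dz":25,"rx":0,"ry":0,"rz":0},{"hand":0,"dx":0,"dy":0,"dz":20,"rx":0,"ry":0,"rz":0},{"hand":0,"dx":0,"dy":0,"dz":0,"rx":0,"ry":0,"rz":0},{"hand":0,"dx":0,"dy":0,"dz":0,"rx":0,"ry":0,"rz":0}]'
```

```text
[[   1.     -0.      0.      1.11]
 [   0.      0.96    0.27  -68.  ]
 [  -0.     -0.27    0.96 -142.55]
 [   0.      0.      0.      1.  ]]
[542.13639459 128.11922702 133.4613715 ] [-0.63729777  0.54741822  0.06064882]
clock: 3.42
position: [541.3, 127.7, 62.2]
ee_rot: [-0.001, 1.0, -0.0, 0.0]
contact_force: [0.5, 0.6, 0.9]
gripper_width: 0.1
```

```bash
python3 -m jog '[{"hand":0,"dx":0,"dy":-8,"dz":3,"rx":0,"ry":0,"rz":0},{"hand":0,"dx":0,"dy":-8,"dz":0,"rx":0,"ry":0,"rz":0},{"hand":0,"dx":0,"dy":-5,"dz":0,"rx":0,"ry":0,"rz":0},{"hand":0,"dx":0,"dy":-2,"dz":0,"rx":0,"ry":0,"rz":0},{"hand":0,"dx":0,"dy":0,"dz":0,"rx":0,"ry":0,"rz":0}]'
python3 - <<'E'
from h import *
s=arm.read_state();print(s['position'],s['contact_force'])
d=arm.get_image("scene"); i=d["img"][:,:,::-1]
cv2.imwrite(f"pics/scene2.png",cv2.resize(i[130:270,220:370],None,fx=4,fy=4))
locate()
E
```

```text
clock: 3.83
position: [541.1, 103.6, 59.1]
ee_rot: [0.0, 1.0, 0.0, 0.001]
contact_force: [0.4, 0.1, -0.7]
gripper_width: -0.0
[541.08612638 103.62869006  59.0823769 ] [ 0.42108608  0.13509427 -0.69157275]
platter [ 5.435e+02 -2.000e-01] n 146 146 rms 0.88
house [541.6  34.8] n 106 126 rms 0.83
move needed [  1.9 -35.1] 35.1
```

View pics/scene2.png

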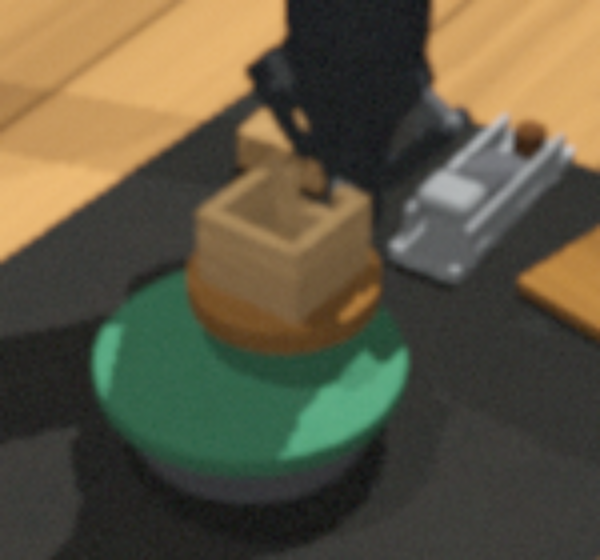

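Clear approach, no contact yet. Slow push with force watch.

```bash
for i in 1 2; do python3 -m jog '[{"hand":0,"dx":0,"dy":-1.5,"dz":0,"rx":0,"ry":0,"rz":0},{"hand":0,"dx":0,"dy":-1.5,"dz":0,"rx":0,"ry":0,"rz":0},{"hand":0,"dx":0,"dy":-1.5,"dz":0,"rx":0,"ry":0,"rz":0},{"hand":0,"dx":0,"dy":-1.5,"dz":0,"rx":0,"ry":0,"rz":0},{"hand":0,"dx":0,"dy":-1.5,"dz":0,"rx":0,"ry":0,"rz":0}]'; done
python3 - <<'E'
from h import *
locate("t3")
d=arm.get_image("scene"); i=d["img"][:,:,::-1]
cv2.imwrite(f"pics/scene3.png",cv2.resize(i[130:270,220:370],None,fx=4,fy=4))
E
```

```text
clock: 4.35
position: [540.7, 96.7, 58.2]
ee_rot: [-0.001, 1.0, -0.0, -0.0]
contact_force: [1.0, 0.2, -0.1]
gripper_width: 0.1
clock: 4.77
position: [540.9, 89.4, 58.4]
ee_rot: [-0.001, 1.0, 0.0, 0.0]
contact_force: [-0.2, 0.8, -0.3]
gripper_width: 0.4
platter [ 5.436e+02 -1.000e-01] n 142 142 rms 0.82
house [541.6  29.9] n 93 121 rms 0.82
move needed [  2. -30.] 30.0
```

View pics/scene3.png

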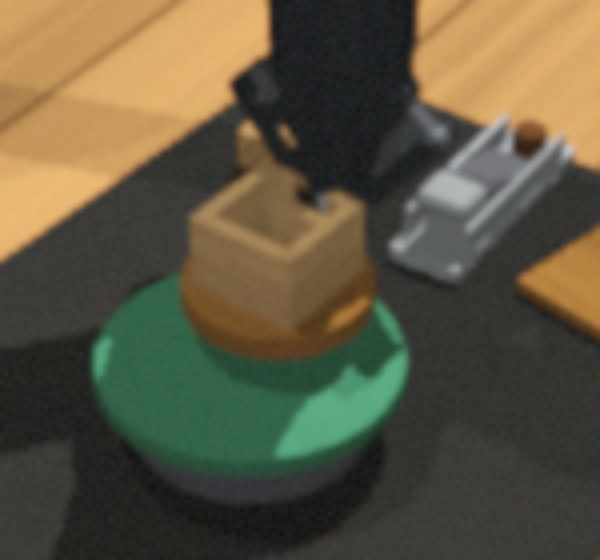

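View pics/t3.png

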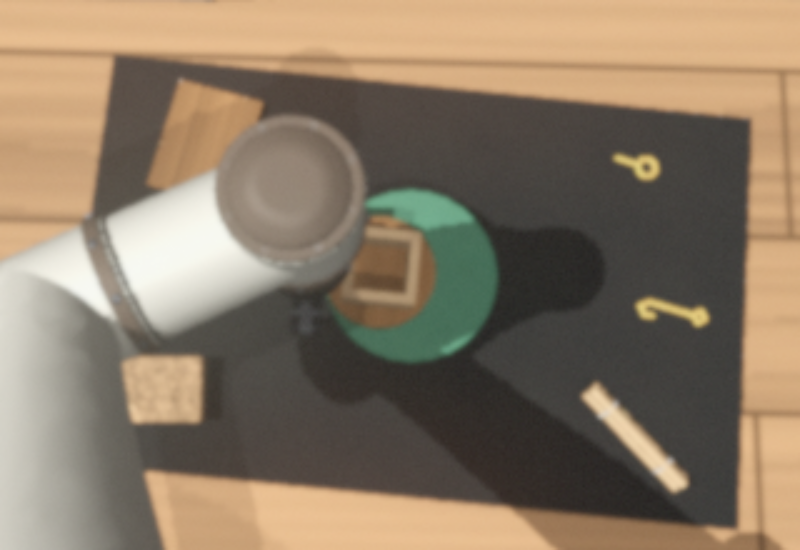

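It is sliding upright with under 1.5 N (scene crop: house still level at (278,260)). Continue.

```bash
for i in 1 2 3; do python3 -m jog '[{"hand":0,"dx":0,"dy":-1.5,"dz":0,"rx":0,"ry":0,"rz":0},{"hand":0,"dx":0,"dy":-1.5,"dz":0,"rx":0,"ry":0,"rz":0},{"hand":0,"dx":0,"dy":-1.5,"dz":0,"rx":0,"ry":0,"rz":0},{"hand":0,"dx":0,"dy":-1.5,"dz":0,"rx":0,"ry":0,"rz":0},{"hand":0,"dx":0,"dy":-1.5,"dz":0,"rx":0,"ry":0,"rz":0}]'; done
python3 - <<'E'
from h import *
locate("t4")
d=arm.get_image("scene"); i=d["img"][:,:,::-1]
cv2.imwrite(f"pics/scene4.png",cv2.resize(i[130:270,220:370],None,fx=4,fy=4))
E
```

```text
clock: 5.28
position: [540.8, 81.7, 58.3]
ee_rot: [-0.0, 1.0, 0.0, 0.0]
contact_force: [0.6, 1.4, -0.9]
gripper_width: 0.1
clock: 5.7
position: [540.8, 74.2, 58.3]
ee_rot: [-0.0, 1.0, 0.0, 0.0]
contact_force: [0.6, 1.4, -0.9]
gripper_width: 0.1
clock: 6.12
position: [540.8, 66.7, 58.3]
ee_rot: [-0.0, 1.0, 0.0, -0.0]
contact_force: [0.2, 1.2, 1.1]
gripper_width: 0.0
platter [5.439e+02 1.000e-01] n 125 139 rms 0.76
house [541.4   7.3] n 87 118 rms 0.92
move needed [ 2.5 -7.2] 7.6
```

View pics/scene4.png

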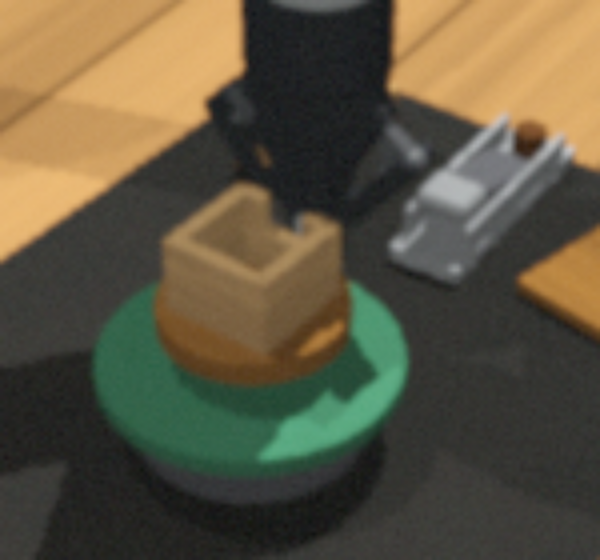

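View pics/t4.png

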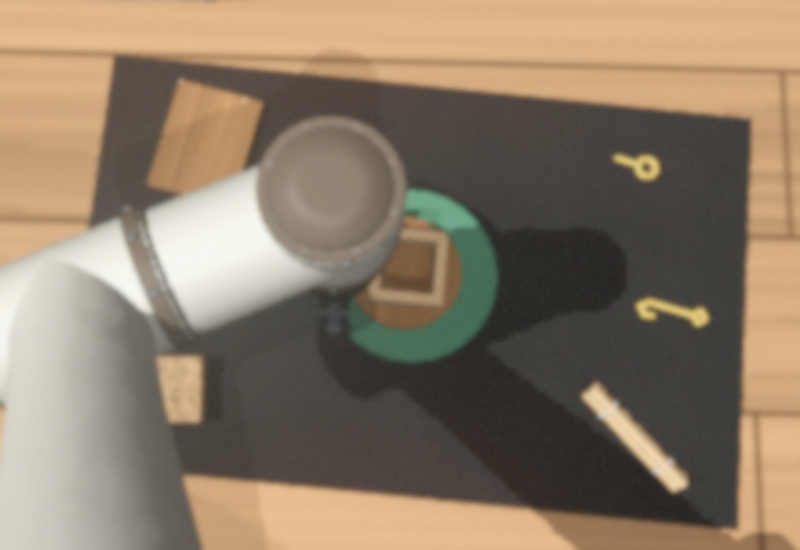

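Upright, 7–8 mm to go. Last push, ending gently, then back away.

```bash
python3 -m jog '[{"hand":0,"dx":0,"dy":-1.5,"dz":0,"rx":0,"ry":0,"rz":0},{"hand":0,"dx":0,"dy":-1.5,"dz":0,"rx":0,"ry":0,"rz":0},{"hand":0,"dx":0,"dy":-1.5,"dz":0,"rx":0,"ry":0,"rz":0},{"hand":0,"dx":0,"dy":-1.5,"dz":0,"rx":0,"ry":0,"rz":0},{"hand":0,"dx":0,"dy":-1,"dz":0,"rx":0,"ry":0,"rz":0}]'
python3 -m jog '[{"hand":0,"dx":0,"dy":-0.5,"dz":0,"rx":0,"ry":0,"rz":0},{"hand":0,"dx":0,"dy":0,"dz":0,"rx":0,"ry":0,"rz":0},{"hand":0,"dx":0,"dy":3,"dz":0,"rx":0,"ry":0,"rz":0},{"hand":0,"dx":0,"dy":15,"dz":0,"rx":0,"ry":0,"rz":0},{"hand":0,"dx":0,"dy":20,"dz":0,"rx":0,"ry":0,"rz":0}]'
python3 -m jog '[{"hand":0,"dx":0,"dy":20,"dz":-10,"rx":0,"ry":0,"rz":0},{"hand":0,"dx":0,"dy":10,"dz":-35,"rx":0,"ry":0,"rz":0},{"hand":0,"dx":0,"dy":20,"dz":-35,"rx":0,"ry":0,"rz":0},{"hand":0,"dx":20,"dy":30,"dz":-20,"rx":0,"ry":0,"rz":0},{"hand":0,"dx":20,"dy":36,"dz":0,"rx":0,"ry":0,"rz":0}]'
python3 -m jog '[{"hand":0,"dx":20,"dy":36,"dz":0,"rx":0,"ry":0,"rz":0},{"hand":0,"dx":20,"dy":36,"dz":0,"rx":0,"ry":0,"rz":0},{"hand":0,"dx":20,"dy":36,"dz":0,"rx":0,"ry":0,"rz":0},{"hand":0,"dx":20,"dy":36,"dz":0,"rx":0,"ry":0,"rz":0},{"hand":0,"dx":20,"dy":36,"dz":0,"rx":0,"ry":0,"rz":0}]'
python3 - <<'E'
from h import *
locate("t5")
d=arm.get_image("scene"); i=d["img"][:,:,::-1]
cv2.imwrite(f"pics/scene5.png",cv2.resize(i[130:270,220:370],None,fx=4,fy=4))
E
```

```text
clock: 6.63
position: [540.8, 59.7, 58.3]
ee_rot: [-0.0, 1.0, 0.0, 0.0]
contact_force: [-0.3, 0.7, 0.0]
gripper_width: 0.1
clock: 7.05
position: [540.4, 96.7, 58.2]
ee_rot: [0.001, 1.0, -0.0, -0.0]
contact_force: [1.5, 0.5, 0.1]
gripper_width: -0.0
clock: 7.47
position: [503.2, 215.1, 163.6]
ee_rot: [0.0, 1.0, 0.002, 0.004]
contact_force: [0.5, 0.4, -0.5]
gripper_width: 0.3
clock: 7.88
position: [399.0, 394.6, 158.5]
ee_rot: [-0.001, 1.0, -0.0, 0.0]
contact_force: [1.1, 0.7, -0.5]
gripper_width: 0.0
platter [ 5.429e+02 -5.000e-01] n 197 197 rms 0.72
house [540.9  -0.8] n 128 128 rms 0.8
move needed [2.  0.3] 2.0
```

View pics/scene5.png

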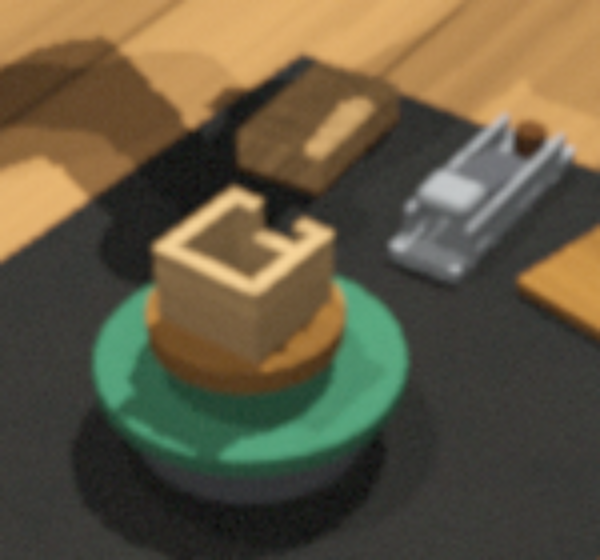

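View pics/t5.png

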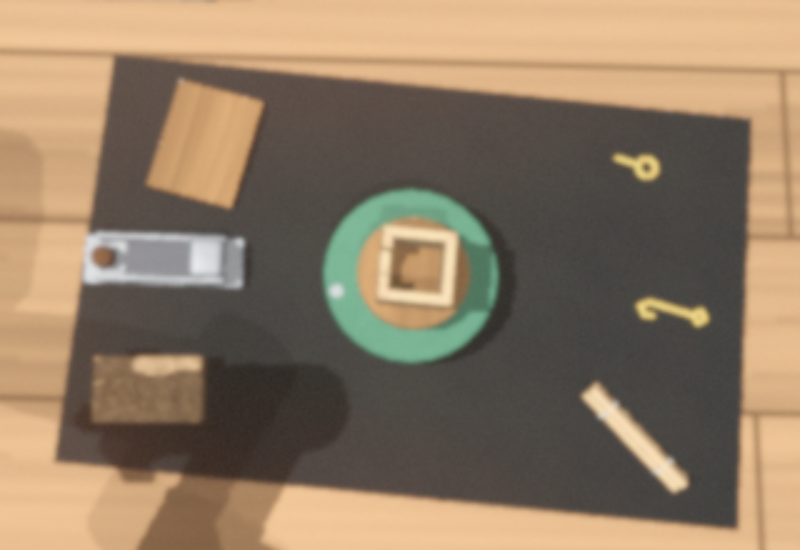

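The top view shows the floor concentric to about 2 mm, all bystanders in place. Quick cross-check from the second camera.

```bash
python3 - <<'E'
from h import *
d=arm.get_image("scene"); hsv=masks(d); H,S,V=[hsv[...,i].astype(int) for i in range(3)]
roi=np.zeros(H.shape,bool); roi[170:260,238:330]=1
def edge(m):
    l,st=cv2.connectedComponentsWithStats((m&roi).astype(np.uint8))[1:3]
    k=1+np.argmax(st[1:,4]); c=max(cv2.findContours((l==k).astype(np.uint8),0,1)[0],key=len); return c[:,0]
c=edge((H>60)&(H<95)&(S>90)&(V>85)); 
b=cv2.dilate(((H<28)&(S>80)&(V>60)).astype(np.uint8),np.ones((7,7))); c=c[b[c[:,1],c[:,0]]==0]
P=plane(d,c,48); x,f=circ(P,79); k=abs(f)<3; x,f=circ(P[k],79); print("platter",x.round(1),k.sum(),f.std().round(2))
# floor lower rim: lowest brown pixels (front edge, z=64)
fl=(H<22)&(S>150)&(V>60)&roi
c=np.array([[u,np.where(fl[:,u])[0].max()] for u in range(240,330) if fl[:,u].any()])
P=plane(d,c+[0,.5],64); y,f=circ(P,50); k=abs(f)<2.5; y,f=circ(P[k],50); print("house",y.round(1),k.sum(),len(k),f.std().round(2)); print(x-y)
E
```

```text
platter [544.  -2.] 131 0.81
house [538.5   2.3] 46 53 1.01
[ 5.48516004 -4.30876238]
```

The oblique check disagrees (7 mm, along its viewing direction). I suspect the platter's visible 12 mm side wall is biasing the fit, so I'll check that.

```bash
python3 - <<'E'
from h import *
d=arm.get_image("scene"); hsv=masks(d); H,S,V=[hsv[...,i].astype(int) for i in range(3)]
for u in (270,283,296):
    print(u,[(v,tuple(hsv[v,u])) for v in range(212,256,1) if v<232 or v>240])
roi=np.zeros(H.shape,bool); roi[170:260,238:330]=1
g=(H>60)&(H<95)&(S>80)&(V>70)&roi
# platter: far/side arcs of the top edge and its lower front edge (underside z=36) separately
cols=[u for u in range(240,328) if g[:,u].sum()>2]
low=np.array([[u,np.where(g[:,u])[0].max()+.5] for u in cols])
P=plane(d,low,36); x,f=circ(P,80);k=abs(f)<2.5;x,f=circ(P[k],80);print("platter by lower front edge z36",x.round(1),k.sum(),f.std().round(2))
up=np.array([[u,np.where(g[:,u])[0].min()-.5] for u in cols if u<254 or u>310])
P=plane(d,up,48);x,f=circ(P,80);k=abs(f)<2.5;x,f=circ(P[k],80);print("platter by rear edge z48",x.round(1),k.sum(),f.std().round(2))
E
```

```text
270 [(212, (np.uint8(17), np.uint8(123), np.uint8(116))), (213, (np.uint8(17), np.uint8(130), np.uint8(116))), (214, (np.uint8(16), np.uint8(141), np.uint8(119))), (215, (np.uint8(15), np.uint8(160), np.uint8(118))), (216, (np.uint8(16), np.uint8(167), np.uint8(116))), (217, (np.uint8(16), np.uint8(169), np.uint8(113))), (218, (np.uint8(16), np.uint8(165), np.uint8(113))), (219, (np.uint8(15), np.uint8(162), np.uint8(113))), (220, (np.uint8(16), np.uint8(177), np.uint8(114))), (221, (np.uint8(16), np.uint8(176), np.uint8(107))), (222, (np.uint8(16), np.uint8(166), np.uint8(95))), (223, (np.uint8(15), np.uint8(168), np.uint8(88))), (224, (np.uint8(15), np.uint8(163), np.uint8(89))), (225, (np.uint8(14), np.uint8(151), np.uint8(86))), (226, (np.uint8(20), np.uint8(124), np.uint8(72))), (227, (np.uint8(50), np.uint8(86), np.uint8(65))), (228, (np.uint8(73), np.uint8(129), np.uint8(69))), (229, (np.uint8(75), np.uint8(129), np.uint8(71))), (230, (np.uint8(73), np.uint8(119), np.uint8(71))), (231, (np.uint8(74), np.uint8(122), np.uint8(71))), (241, (np.uint8(74), np.uint8(134), np.uint8(9
[... 3798 characters left out ...]
 np.uint8(136), np.uint8(86))), (245, (np.uint8(73), np.uint8(133), np.uint8(73))), (246, (np.uint8(74), np.uint8(124), np.uint8(68))), (247, (np.uint8(70), np.uint8(81), np.uint8(66))), (248, (np.uint8(78), np.uint8(24), np.uint8(54))), (249, (np.uint8(109), np.uint8(38), np.uint8(53))), (250, (np.uint8(102), np.uint8(25), np.uint8(52))), (251, (np.uint8(114), np.uint8(25), np.uint8(51))), (252, (np.uint8(108), np.uint8(26), np.uint8(49))), (253, (np.uint8(120), np.uint8(14), np.uint8(37))), (254, (np.uint8(150), np.uint8(9), np.uint8(28))), (255, (np.uint8(30), np.uint8(41), np.uint8(25)))]
platter by lower front edge z36 [539.2   4. ] 71 1.03
platter by rear edge z48 [542.5   0.6] 22 0.52
```

With the side wall accounted for, the scene camera's two platter fits put the house about 2 and 4 mm off, which fits the top view's 2.0 mm. Handing in.

```bash
python3 - <<'E'
from h import *
locate(); arm.job_done()
E
```

```text
platter [ 5.43e+02 -4.00e-01] n 200 215 rms 0.83
house [540.9  -0.8] n 127 128 rms 0.81
move needed [2.1 0.4] 2.2
the job is handed in; nothing more can be done
```

I pushed the wren house about 37 mm along −y with the shut fingers, low on the edge of its floor board. It took one slow, steady push of about 18 mm/s, and force readings stayed within about 2 N. I then backed the arm well clear and handed the job in at about 8 s of the 40 s allowed.

- **Centring:** the last top-camera check puts the floor about 2 mm off the platter's centre, inside the 8 mm limit.
- **Standing:** the house looked upright and did not move between the two checks after the push.
- **Other things on the bench:** all six looked undisturbed in the top view taken after the push.
- **A check that disagreed:** my first fit from the scene camera gave a 7 mm offset, because it counted the platter's visible side wall. Refitting on the platter's lower front edge and rear edge gave about 2 and 4 mm.

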